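# Swing out the inspection mirror and hold it so the bench camera sees the small bottle

### The arm

A 6-joint arm with a two-finger parallel gripper is mounted at the origin on a cart in front of the work surface, level with it; the furniture and walls round the work are solid. World frame = base frame: x ahead of the robot, y to its left, z up, the work surface at z = 0. Lengths are in m, angles in rad, forces in N, time in s.
With the tool pointing down it reaches from about 0.225 to 0.875 m from the base axis. Payload 3.4 kg.
Tool frame: the origin (TCP) lies between the finger pads; the fingertips stand 25 mm ahead of it and the grasp point (between the pads) lies 6 mm ahead of it; z points along the fingers, y is the direction in which the jaws open and shut (so a half turn about z gives the same grasp; the last joint's range is limited). The gripper opens to 85 mm and grips with 20 to 120 N. Pads are 22 mm wide; open, the fingers measure 114 mm over their backs; the gripper's body (76 mm by 85 mm) begins 54 mm behind the grasp point. The pads swing forward as they close: fully open they stand 13 mm farther back than shut.
Start: joints at [-1.381, 0.276, 1.505, -0, 1.361, -0.121], TCP at [0.176, -0.547, 0.256] pointing down, gripper open.
Joint ranges: [-2.89, 2.89], [-0.75, 2.08], [0.22, 2.7], [-1.18, 4.32], [0.11, 2.71], [-2.7, 2.7]. Speed limits (rad/s): [2.57, 2.57, 3.14, 3.14, 3.14, 3.14].

### API

Orientations are given as a unit quaternion [x, y, z, w].
In Python, from bench import bot gives the robot as it stands.
- The arm moves only by the tool send_rows, never from a script. Its argument "series" is text: rows parted by semicolons, each of 7 numbers parted by spaces: the shift along the tool's x, y, z in units of 60 mm (1.0 is 60 mm), then the turn, a rotation vector about the tool's x, y, z in units of 5 degrees (1.0 is 5 degrees), then the opening in per cent of the stroke, from 0 (shut) to 100 (fully open). In form: dx dy dz ax ay az jaw; .... A call has exactly 10 rows; each row shifts and turns the commanded pose from where the row before left it, along the tool's axes as they then stand; what a row does not reach is not made up. A row lasts 1/8 s, in which the tool goes at most 62.5 mm and 10.7 degrees, less where a joint would pass 70% of its speed; a pose out of reach is approached as far as the arm can. A call is refused whole if a number of a shift passes 1 or a number of a turn 1, either way. A call with a gripper value outside its range is refused whole. The fingers move at their own pace and stop on an object; the grip force is fixed at half the most. Time passes only in rows, so rows that do not move let the fingers close, or fill a call up. It gives the time, the measured TCP pose, the force and the opening at its end, in the units of the state.
- bot.get_state(): the state, without advancing time (a new reading comes with each control period).
- bot.get_image(name): name is "side" or "top" or "wrist"; returns (picture, depth): 384x512x3 uint8, blue, green, red; 384x512 float32, m along the optical axis (not along the pixel's ray), 0 where there is no reading.
- bot.calibration(name): a dict with "K" (3x3 intrinsics, pixels), "R" (3x3) and "t" (3): a world point X has camera coordinates R X + t; the wrist camera has in their place "hand_eye" (4x4, takes a point from camera to tool coordinates, whose origin is the TCP and whose axes are the flange's). Camera axes: x right, y down, z forward; pixel columns grow to the right and rows downward; lengths in m; the calibration is good to about 2 mm. The wrist camera is an equidistant fisheye: a pixel r from the principal point sees the ray r / f radians off the axis. A picture is of the moment at which its call begins: read the wrist's pose just before it. calibration takes no time and is no camera call.
- bot.sign_off(): hands the job in, once; it reports no verdict.
The state is a dict: "time": time; "q": joint angles; "qvel": joint speeds; "joint_torque": joint torques, N m; "eef_pos": TCP position; "orientation": TCP orientation; "ft_force": force on the tool from outside, world axes, zero at the start; "wrist_torque": the same for the moment, N m; "grip_width": finger opening in m.
Only numpy, scipy, OpenCV 4.12 (cv2) and the standard library are available. Lean on these libraries where they do the work, as an engineer would, in place of code of your own. Each camera call takes 0.05 s, during which the arm holds its last target.

### The job

Swing the folded mirror arm out from under the bench camera until it seats fully home in its end detent, straight in front of the lens. Then turn the sprung mirror by its knob until the camera, looking into the mirror, sees the small bottle (the smaller of the two standing beside the stand) centred in it, and finish still holding the knob at that angle. Do not touch the mirror plate itself, and leave the bottles and the other things on the bench where they are.

Things in the scene. Friction and masses are not known exactly. Their poses are not given: they have to be found in the camera images.
- rig: Fixed camera stand: grey foot plate 90 x 90 x 12 mm, post, black bench camera (52 x 42 x 40 mm, top 90 mm above the bench, thin stub at its back up to 100 mm). Origin: on the bench under the plate's centre = the mirror arm's vertical pivot axis. +x: the way the camera looks (level, 70 mm above the bench); y to its left, z up.
- lens (a point): Front of the camera lens, 40 mm ahead of the pivot axis, 70 mm above the bench.
- mirror_arm (a joint): Hinge at the camera post of the flat aluminium arm that carries the mirror 130 mm out. 0: folded, 1.3 rad counter-clockwise (from above) of the camera's +x, at its left; grows clockwise to 1.3 rad: at the end stop, straight along +x before the lens. Swinging takes up to 0.2 N m; an over-centre spring pushes it back to 0 below 0.95 rad and home above, holding it there with 0.12 N m. Fully seated: above 1.26.
- mirror_turn (a joint): Turn of the mirror head about its own vertical axis at the arm's end, relative to the arm. 0: rest, mirror square to the arm and facing the camera's pivot axis. Grows counter-clockwise seen from above; range -0.3 to 1.0 rad. A spring (0.08 N m per rad) returns it to 0 when let go.
- mirror_knob: Grey ribbed grip bar on top of the mirror head, 11 mm thick (its x), 36 mm long (its y), 34 mm high; origin at its centre, on the head's turning axis, 128 mm above the bench (bar from 111 to 145 mm). Turns with the mirror: its -x is the way the mirror faces. The stand, bottles and tape all stay below 108 mm.
- mirror_glass: The flat upright mirror plate under the knob, 56 mm wide, 50 mm high (45 to 95 mm above the bench), 7 mm thick, reflecting face towards its -x; its origin is 3 mm in front of the turning axis. Not to be touched.
- reflection (a point): An unseen reference frame on the head's turning axis, 70 mm above the bench: its x axis is the camera's line of sight after reflection in the mirror, right when the arm is seated; y to its left, z up. It turns twice as far as mirror_turn; at mirror_turn 0 it points straight back at the lens.
- small_bottle: The bottle to be seen: the smaller of the two reagent bottles standing to the camera's right, 46 mm across, 88 mm tall, dark screw cap; loose. Origin at the centre of its underside.
- small_bottle_mid (a point): Point on the small bottle's axis at half height, 44 mm up.
- big_bottle: The larger of the two bottles, 56 mm across, 105 mm tall; loose; not the one to be seen. The two may stand in either of the two places at the camera's right. Origin at the centre of its underside.
- tape: Roll of adhesive tape lying flat, 70 mm across, 13 mm high, between the stand and the bottles; loose, leave alone. Origin at the centre of its underside.
- timer: Bench timer lying on its back, 75 x 75 x 17 mm, to the robot's left; loose, leave alone.
- beaker: Plastic beaker, 64 mm across, 76 mm tall, to the robot's left; loose, leave alone.

How it is judged:
On the way:
1. the mirror arm is swung out and seated in its end detent (value of joint mirror_arm above 1.26 rad), for 0.2 s.
At the end, for the whole second after the job is handed in: The arm is seated (joint above 1.26 of 1.30 rad); the camera's line of sight reflected in the mirror passes within 20 mm of the small bottle's axis (about 3 degrees of mirror turn either way); the mirror is still (under 0.1 rad/s) and the gripper holds the knob (over 0.5 N) through the last second (value of joint mirror_arm above 1.26 rad and y of small_bottle_mid in the frame of reflection between -0.02 and 0.02 m and x of small_bottle_mid in the frame of reflection above 0.05 m and velocity of joint mirror_turn between -0.1 and 0.1 rad/s and contact force between the fingers and mirror_knob above 0.5 N and angle between small_bottle's own z axis and vertical below 0.1 rad); the arm keeps its last pose, push and grip.
It fails at once if the mirror plate is touched (over 1 N) (contact force between any of the fingers, the arm and mirror_glass above 1 N).
It fails at once if a bottle is shifted by more than 10 mm (distance of any of small_bottle, big_bottle from where it was at the start of the episode above 0.01 m).
It fails at once if another loose thing is shifted by more than 15 mm (distance of any of tape, timer, beaker from where it was at the start of the episode above 0.015 m).
It also fails if it takes over 35 s, if anything falls off the work surface, if the arm or the gripper's body presses on something with over 40 N, if the wrist force passes 120 N, or if a joint passes its speed limit or range.

## Working session

There is one attempt and no reset: what is moved stays moved. The work goes in short steps, Python scripts to look and compute and a tool call to move; the robot and the scene stay as the last step left them, time stands still between calls to the robot, and variables do not carry over. Pictures are saved under pics/ and viewed, and the job is handed in when it is done.

Besides the shell and the picture viewer there is one more tool, called after "Request:" in YAML: its name, and indented under it one key for each argument. send_rows: Moves the arm, as the interface text tells. Its arguments: {"type":"object","properties":{"series":{"type":"string"}},"required":["series"]}

```bash
mkdir -p pics; ls; python3 - <<'E'
from bench import bot
import cv2,numpy as np
s=bot.get_state();print(s)
for n in("top","side"):
    im,d=bot.get_image(n);cv2.imwrite(f"pics/{n}0.png",im);np.savez(f"pics/{n}0.npz",im=im,d=d)
    print(n,bot.calibration(n))
print(bot.calibration("wrist"))
E
```

```text
pics
{'time': 0.0, 'q': array([-1.38103302e+00,  2.76568112e-01,  1.50617650e+00, -3.62851206e-05,
        1.36071309e+00, -1.21018283e-01]), 'qvel': array([ 9.82731084e-04,  1.25891194e-03,  7.27067067e-06, -2.95982697e-04,
       -1.23853021e-03,  7.43342487e-04]), 'joint_torque': array([ 2.41799811e-03, -4.16773975e+01, -2.45804590e+01, -2.63511129e-04,
        1.09532056e-02, -2.49012220e-05]), 'eef_pos': array([ 0.17571245, -0.54695544,  0.25543774]), 'orientation': array([ 9.87950107e-01,  1.54769882e-01, -4.97766392e-05, -9.31366579e-04]), 'ft_force': array([ 0.17622009,  0.09064767, -0.47943426]), 'wrist_torque': array([-0.01071675,  0.01374742,  0.01926986]), 'grip_width': 0.08553046254175066}
top {'K': array([[425.45536803,   0.        , 253.75954947],
       [  0.        , 425.45536803, 192.40296856],
       [  0.        ,   0.        ,   1.        ]]), 'R': array([[ 0.01505695, -0.99985405, -0.0080726 ],
       [-0.99603018, -0.01429   , -0.08786166],
       [ 0.08773348,  0.00936348, -0.99609998]]), 't': array([-0.18381718,  0.4956387 ,  1.23613888])}
side {'K': array([[
[... 162 characters left out ...]
.81485736, -0.57956918,  0.01034664],
       [-0.22808578,  0.30417021, -0.92490938],
       [ 0.53290183, -0.75602914, -0.38004682]]), 't': array([0.27731899, 0.26799927, 1.07143646])}
{'K': array([[297.31863964,   0.        , 256.7374604 ],
       [  0.        , 297.31863964, 196.3456464 ],
       [  0.        ,   0.        ,   1.        ]]), 'hand_eye': array([[ 1.05724628e-03, -9.45705913e-01, -3.25021859e-01,
         8.39231114e-02],
       [ 9.99997571e-01,  1.62842725e-03, -1.48534490e-03,
         7.56773169e-04],
       [ 1.93397391e-03, -3.25019499e-01,  9.45705337e-01,
        -1.18407564e-01],
       [ 0.00000000e+00,  0.00000000e+00,  0.00000000e+00,
         1.00000000e+00]])}
```

View pics/top0.png

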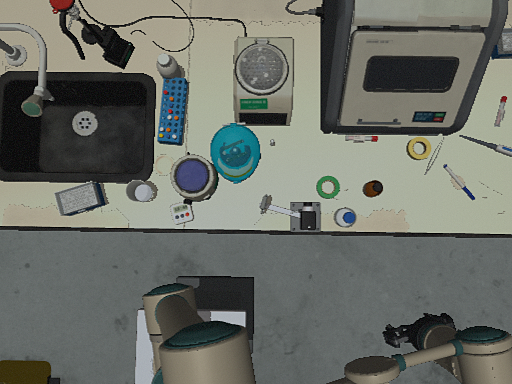

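View pics/side0.png

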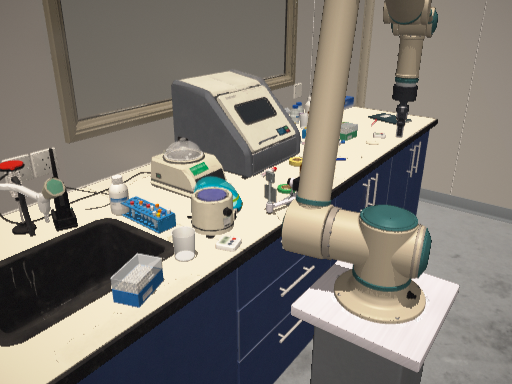

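```bash
python3 - <<'E'
import cv2,numpy as np
im=cv2.imread("pics/top0.png")[150:245,235:405];cv2.imwrite("pics/topz.png",cv2.resize(im,None,fx=4.7,fy=4.7,interpolation=cv2.INTER_CUBIC))
im=cv2.imread("pics/side0.png")[140:230,220:330];cv2.imwrite("pics/sidez.png",cv2.resize(im,None,fx=6,fy=6,interpolation=cv2.INTER_CUBIC))
E
```

```text
(no output)
```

View pics/topz.png

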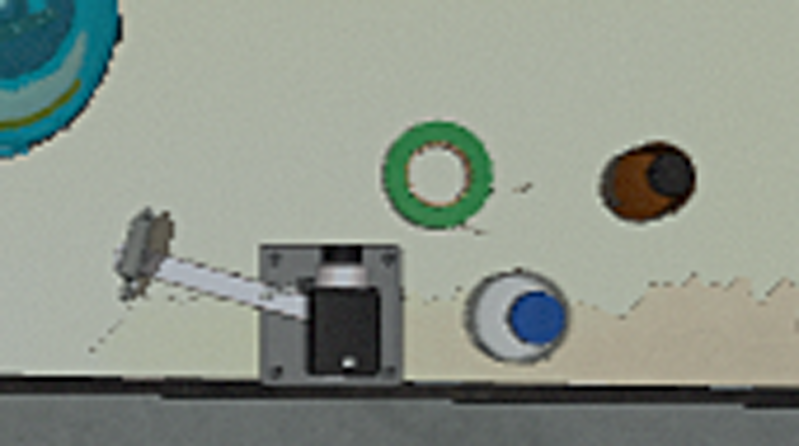

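View pics/sidez.png

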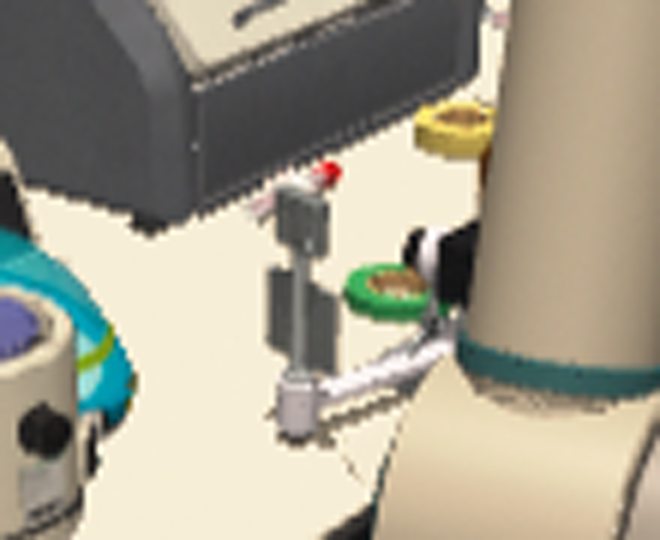

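```bash
cat > h.py <<'E'
import numpy as np,cv2
from bench import bot
from scipy.spatial.transform import Rotation as Ro
def ray(n,uv,z):
    c=bot.calibration(n);p=np.linalg.inv(c["K"])@[uv[0],uv[1],1];R=c["R"];o=-R.T@c["t"];d=R.T@p
    return o+d*(z-o[2])/d[2]
def cloud(n,d):
    c=bot.calibration(n);K=c["K"];v,u=np.mgrid[:384,:512]
    P=np.stack([(u-K[0,2])/K[0,0]*d,(v-K[1,2])/K[1,1]*d,d],-1)
    return (P-c["t"])@c["R"]
E
python3 - <<'E'
from h import *
z=np.load("pics/top0.npz");im,d=z["im"],z["d"];W=cloud("top",d)
for n in["tape(bench)",]:
    print(W[230-20,390],W[175,300])
s=4.7;f=lambda a,b:(235+a/s,150+b/s)
hsv=cv2.cvtColor(im,cv2.COLOR_BGR2HSV)
Z=W[...,2]
print(np.round(Z[180:235:2,340:390:2]*1000).astype(int))
print(np.round(Z[190:235:2,258:325:2]*1000).astype(int))
for nm,p in dict(plateTL=(260,245),TR=(402,245),BL=(260,383),BR=(402,383)).items(): print(nm,ray("top",f(*p),.012))
for nm,p,zz in (("amber cap",(671,175),.088),("blue cap",(538,318),.105),("camTL",(310,288),.09),("camTR",(380,288),.09),("camBL",(308,375),.09),("camBR",(380,375),.09),("knob",(145,250),.145)):print(nm,ray("top",f(*p),zz))
E
```

```text
[ 0.45313882 -0.58331047  0.00189846] [ 5.54781269e-01 -3.14834462e-01 -5.76694285e-05]
[[   1   -5   -3    1    2   -2    1    0    5    3    3   -3    0   -4
    -2   -1    2   60   64    1    1    1   -1    0    3]
 [   1   -5   -2    2   -4   -2   -2   -4    0    7    2   -4   -3    1
    47   61   65   65   72   65   -1    3   -2    0   -6]
 [  -3    0   -3    1    2    3   -5   -2    0   -4    6   -1   -2   41
    62   65   72   92   87   89   91   -4   -1   -1    3]
 [   0   -1   -4    1    0   -5    0    0   -3   -3    2    0   23   51
    64   65   81   89   86   84   87   64    2   -1    0]
 [   0    0   -3    2    6   -1    5   -2    3    2    0    2   30   48
    62   69   73   86   91   89   89   64    0    2   -3]
 [  -1   -6   -1    2   -2    6    3    3   -3    3    0    1   27   49
    61   67   71   85   88   91   89   64    1   -3   -3]
 [   1   -3   -3    0   -1   -3   -2    0   -4    2    0    4   20   41
    58   64   70   68   72   72   64   -1    2 1273   -3]
 [   2   -4   -2    2   -6    1   -2   -1   -2    4    1   -2    6   29
    44   58   64   59   63   6
[... 6483 characters left out ...]
8   11
     6   11    9   -5   -1   -3]
 [-798 -795 -804 -790 -790 -812   -5   -4   -5    1   -1   -2   -5   -2
    -5    1   -6   -3    0   -7    3   -5    1    2   -1   -1    0   -2
     0   -2    1    4    0   -2]]
plateTL [ 0.47166865 -0.285375    0.012     ]
TR [ 0.47297021 -0.37493644  0.012     ]
BL [ 0.38487811 -0.28602706  0.012     ]
BR [ 0.3862213  -0.37504801  0.012     ]
amber cap [ 0.51185599 -0.52330287  0.088     ]
blue cap [ 0.42525092 -0.44033944  0.105     ]
camTL [ 0.44145157 -0.30910323  0.09      ]
camTR [ 0.44205949 -0.35044025  0.09      ]
camBL [ 0.39018916 -0.30819892  0.09      ]
camBR [ 0.3908269  -0.35055554  0.09      ]
knob [ 0.45907088 -0.21022131  0.145     ]
```

```bash
cat >> h.py <<'E'
def plan(pts,yaws,jaws,P=None,Q=None):
    """pts: list of TCP positions, yaws: world angle of tool y; prints rows; start=measured unless given"""
    s=bot.get_state();p=s["eef_pos"] if P is None else np.array(P);R=Ro.from_quat(s["orientation"]) if Q is None else Q
    out=[]
    for t,y,j in zip(pts,yaws,jaws):
        yv=np.array([np.cos(y),np.sin(y),0]);zv=np.array([0,0,-1.]);xv=np.cross(yv,zv)
        T=Ro.from_matrix(np.stack([xv,yv,zv],1))
        d=np.round(R.inv().apply(np.array(t)-p)/.06,2);a=np.round((R.inv()*T).as_rotvec()/np.radians(5),2)
        out.append(" ".join(f"{v:g}" for v in[*d,*a])+f" {j:g}")
        p=p+R.apply(d*.06);R=R*Ro.from_rotvec(a*np.radians(5))
    print("; ".join(out));print("end",p,R.as_quat())
    return p,R
def yaw_y():
    y=Ro.from_quat(bot.get_state()["orientation"]).apply([0,1,0]);return np.arctan2(y[1],y[0])
def wray(uv,z,s):
    c=bot.calibration("wrist");K=c["K"];H=c["hand_eye"]
    a=np.array([(uv[0]-K[0,2])/K[0,0],(uv[1]-K[1,2])/K[1,1]]);th=np.hypot(*a)
    d=np.array([*(a/max(th,1e-9)*np.sin(th)),np.cos(th)])
    R=Ro.from_quat(s["orientation"]);o=s["eef_pos"]+R.apply(H[:3,3]);d=R.apply(H[:3,:3]@d)
    return o+d*(z-o[2])/d[2]
E
python3 - <<'E'
from h import *
s=bot.get_state();p0=s["eef_pos"];y0=yaw_y();print(y0)
f=np.arange(1,11)/10
g=np.array([.462,-.206,.262])
plan([p0+(g-p0)*k for k in f],[y0+(-1.82-y0)*k for k in f],[100]*10)
E
```

```text
-1.2600155372120772
0.63 -0.4 -0.01 -0.02 -0 0.64 100; 0.6 -0.42 -0.01 0 -0 0.64 100; 0.58 -0.47 -0.01 0 -0 0.65 100; 0.56 -0.49 -0.01 0 -0 0.64 100; 0.52 -0.53 -0.01 0 -0 0.64 100; 0.49 -0.55 -0.01 0 -0 0.64 100; 0.47 -0.58 -0.01 0 -0 0.64 100; 0.43 -0.61 -0.02 0 -0 0.64 100; 0.39 -0.62 -0.01 0 -0 0.65 100; 0.36 -0.65 -0.01 0 -0 0.64 100
end [ 0.46191641 -0.20626463  0.26220474] [ 9.92230652e-01 -1.24411907e-01  9.68801874e-05  2.04129268e-05]
```

Request:
send_rows:
  series: "0.63 -0.4 -0.01 -0.02 0 0.64 50; 0.6 -0.42 -0.01 0 0 0.64 50; 0.58 -0.47 -0.01 0 0 0.65 50; 0.56 -0.49 -0.01 0 0 0.64 50; 0.52 -0.53 -0.01 0 0 0.64 50; 0.49 -0.55 -0.01 0 0 0.64 50; 0.47 -0.58 -0.01 0 0 0.64 50; 0.43 -0.61 -0.02 0 0 0.64 50; 0.39 -0.62 -0.01 0 0 0.65 50; 0.36 -0.65 -0.01 0 0 0.64 50"

```text
time: 1.35
eef_pos: [0.4626, -0.2054, 0.2622]
orientation: [0.992, -0.125, 0.0, 0.001]
ft_force: [0.2, -0.6, 0.0]
grip_width: 0.0429
```

```bash
python3 - <<'E'
from h import *
import pickle
s=bot.get_state();print(s["time"],s["eef_pos"],yaw_y(),np.abs(s["qvel"]).max(),s["q"])
im,d=bot.get_image("wrist");s=bot.get_state() if 0 else s
cv2.imwrite("pics/w1.png",im);pickle.dump((im,d,s),open("pics/w1.pkl","wb"))
print(bot.get_state()["eef_pos"])
E
```

```text
1.35 [ 0.46259056 -0.20537103  0.26221466] -1.8220891512730626 1.1517942533163472 [-5.54455874e-01  1.68048291e-01  1.63553689e+00 -1.38900811e-03
  1.33717719e+00  1.26795397e+00]
[ 0.46582361 -0.20123178  0.26229522]
```

View pics/w1.png

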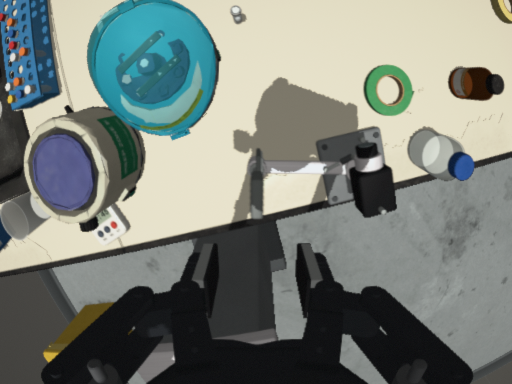

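```bash
python3 - <<'E'
from h import *
import pickle
for i in range(3):
    im,d=bot.get_image("wrist")
s=bot.get_state();print(s["eef_pos"],np.abs(s["qvel"]).max())
im,d=bot.get_image("wrist")
print(bot.get_state()["eef_pos"],yaw_y())
cv2.imwrite("pics/w2.png",im);pickle.dump((im,d,s),open("pics/w2.pkl","wb"))
cv2.imwrite("pics/w2z.png",cv2.resize(im[50:230,220:512],None,fx=2.7,fy=2.7,interpolation=cv2.INTER_CUBIC))
E
```

```text
[ 0.4619792  -0.20613095  0.26210646] 0.03337570797225035
[ 0.46156432 -0.2067597   0.26214094] -1.8192261899451263
```

View pics/w2z.png

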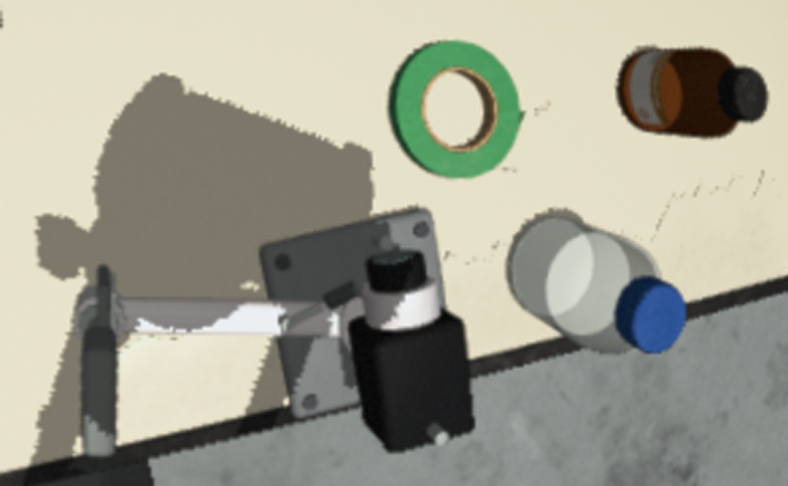

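```bash
python3 - <<'E'
from h import *
import pickle
im,d,s=pickle.load(open("pics/w2.pkl","rb"))
cv2.imwrite("pics/w2y.png",cv2.resize(im[140:230,230:320],None,fx=6.5,fy=6.5,interpolation=cv2.INTER_CUBIC))
c=bot.calibration("wrist");H=c["hand_eye"];K=c["K"];R=Ro.from_quat(s["orientation"])
v,u=np.mgrid[:384,:512];ax=(u-K[0,2])/K[0,0];ay=(v-K[1,2])/K[1,1];th=np.hypot(ax,ay)
P=np.stack([ax/th*np.tan(th)*d,ay/th*np.tan(th)*d,d],-1)
W=R.apply((P.reshape(-1,3)@H[:3,:3].T+H[:3,3]))+s["eef_pos"];W=W.reshape(384,512,3)
print("bench",W[150,290],W[100,300])
print(np.round(1000*W[145:225:3,244:272:2,2]).astype(int))
k=(W[...,2]>.136)&(W[...,2]<.152)&(np.abs(W[...,0]-.46)<.04)&(np.abs(W[...,1]+.206)<.04)
X=W[k];print(k.sum(),X.mean(0));print(cv2.minAreaRect((X[:,:2]*1000).astype(np.float32)))
k8=k.astype(np.uint8);vv,uu=np.nonzero(k);print(uu.min(),uu.max(),vv.min(),vv.max())
g=lambda a,b:(220+a/2.7,50+b/2.7)
for n,p,z in(("fTL",(262,245),.012),("fTR",(434,209),.012),("fBL",(300,417),.012),("cTL",(352,342),.09),("cTR",(464,318),.09),("cBL",(390,450),.09),("cBR",(473,432),.09),("capS",(752,95),.088),("capB",(655,318),.105)):print(n,wray(g(*p),z,s))
E
```

```text
bench [ 0.46771958 -0.25260479  0.000725  ] [ 5.28095419e-01 -2.79746107e-01 -6.55269281e-05]
[[   0    2    1    1    0    1   -1    1    1   -1    0    1    1    0]
 [   0    0    1    0    2   -1   50   53   -1    0    0    0   -1    0]
 [   1   -1    0    1   -1    1   69   71   55    0    0    0   -1    0]
 [   0    2    2    0    2    0   85   88   80    0    1    0   -1    0]
 [   1    1    2    1   17   20   94   96   94   86    1    1   -1    1]
 [   0    0   14   27   35   36   95   95   95   93   22   22   22   21]
 [   1    1   34   37   37   41   95   95   95   93   35   26   27   27]
 [   2    0   38   42   44   43   95   97   94   92   37   27   27   27]
 [   0    1   36   43   43   55   94   95   94   91   38   37   27   27]
 [  -1    2   37   42  119  121  120  120  119   93   36   26   24   26]
 [   0    1    1   38  129  132  132  131  129  124    0    0    0    1]
 [   0    1    0  130  140  141  141  141  140  136   -1    1    1    0]
 [   0    0    0  142  146  146  146  145  147  145    2    1    1    1]
 [   1    1    0  143  146  146  145  146  145  144    0 
[... 806 characters left out ...]
0    0    1]
 [   0    1    0    1    0    0    0    1    1    0    0    0    1    1]
 [   2    1    0    1    0    1    1    1    0 -699 -697 -698 -698 -697]]
538 [ 0.46399277 -0.20662866  0.14499928]
((462.1138610839844, -206.48912048339844), (11.089492797851562, 36.20412063598633), 75.61460876464844)
250 263 177 218
fTL [ 0.4737721  -0.28808123  0.012     ]
fTR [ 0.47330247 -0.37664703  0.012     ]
fBL [ 0.38457402 -0.29094833  0.012     ]
cTL [ 0.44369127 -0.30306899  0.09      ]
cTR [ 0.44255716 -0.35175429  0.09      ]
cBL [ 0.3941376  -0.31296971  0.09      ]
cBR [ 0.39222169 -0.35127652  0.09      ]
capS [ 0.51358409 -0.52606461  0.088     ]
capB [ 0.4278493  -0.43868944  0.105     ]
```

View pics/w2y.png

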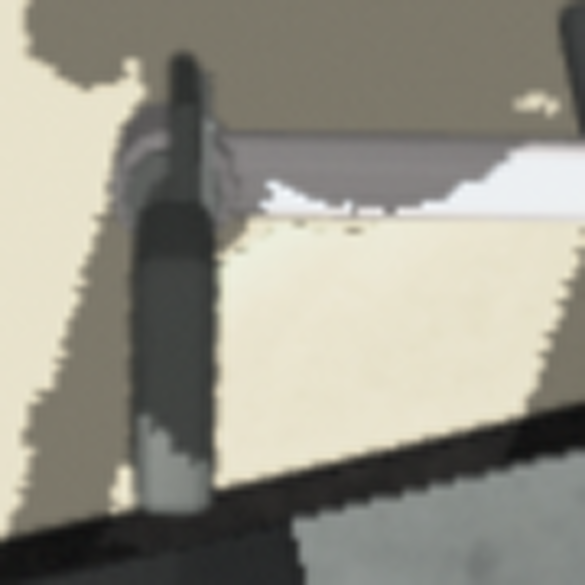

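Request:
send_rows:
  series: "0 0 0.4 0 0 0 50; 0 0 0.4 0 0 0 50; 0 0 0.4 0 0 0 50; 0 0 0.4 0 0 0 50; 0 0 0.4 0 0 0 50; 0 0 0 0 0 0 50; 0 0 0 0 0 0 50; 0 0 0 0 0 0 0; 0 0 0 0 0 0 0; 0 0 0 0 0 0 0"

```text
time: 2.85
eef_pos: [0.4628, -0.2063, 0.1436]
orientation: [0.992, -0.125, 0.001, 0.0]
ft_force: [0.3, 4.1, 5.8]
grip_width: 0.01
```

```bash
python3 - <<'E'
from h import *
s=bot.get_state();print(s["time"],s["eef_pos"],yaw_y(),s["ft_force"],s["wrist_torque"],s["grip_width"])
im,d=bot.get_image("wrist");cv2.imwrite("pics/w3.png",im)
P=np.array([.4295,-.332]);k=s["eef_pos"][:2]-P;print(np.hypot(*k),np.arctan2(k[1],k[0]))
E
```

```text
2.85 [ 0.46277697 -0.20629733  0.14362187] -1.8205274437385155 [0.29159712 4.12350016 5.75854126] [ 0.57560941 -0.0960467  -0.02855285] 0.009988579060686995
0.13003275619331647 1.312005138198507
```

View pics/w3.png

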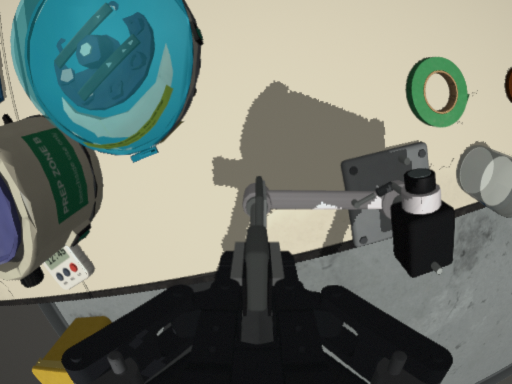

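```bash
cat >> h.py <<'E'
PV=np.array([.4295,-.332])
def arc(th0,th1,y0,y1,z,n,r=.130,**k):
    f=np.arange(1,n+1)/n;f=np.concatenate([f,np.ones(10-n)])
    t=th0+(th1-th0)*f
    return plan([[PV[0]+r*np.cos(a),PV[1]+r*np.sin(a),z] for a in t],y0+(y1-y0)*f,[0]*10,**k)
E
python3 - <<'E'
from h import *
arc(1.312,.70,-1.8205,-2.12,.1436,9)
E
```

```text
0.15 0.01 0 0.01 -0.03 0.38 0; 0.14 0.01 0 -0 -0 0.38 0; 0.15 0.02 0 -0 -0 0.38 0; 0.15 0.02 0 -0.01 -0 0.39 0; 0.14 0.02 0 0 -0 0.38 0; 0.14 0.04 0 0 -0 0.38 0; 0.15 0.03 0 0 -0 0.38 0; 0.14 0.04 0 0 -0 0.38 0; 0.14 0.05 0 0 -0 0.38 0; -0 -0 0 0 -0 0 0
end [ 0.52901781 -0.24831899  0.14366826] [ 9.62563644e-01 -2.71055672e-01  6.44891691e-05  2.23900327e-04]
```

Request:
send_rows:
  series: "0.15 0.01 0 0 0 0.38 0; 0.14 0.01 0 0 0 0.38 0; 0.15 0.02 0 0 0 0.38 0; 0.15 0.02 0 0 0 0.39 0; 0.14 0.02 0 0 0 0.38 0; 0.14 0.04 0 0 0 0.38 0; 0.15 0.03 0 0 0 0.38 0; 0.14 0.04 0 0 0 0.38 0; 0.14 0.05 0 0 0 0.38 0; 0 0 0 0 0 0 0"

```text
time: 4.15
eef_pos: [0.5298, -0.2495, 0.1436]
orientation: [0.963, -0.271, 0.002, 0.001]
ft_force: [1.9, 3.1, 6.2]
grip_width: 0.0096
```

```bash
python3 - <<'E'
from h import *
s=bot.get_state();print(s["time"],s["eef_pos"],yaw_y(),s["ft_force"],s["wrist_torque"],s["grip_width"])
k=s["eef_pos"][:2]-PV;print(np.hypot(*k),np.arctan2(k[1],k[0]))
im,d=bot.get_image("wrist");cv2.imwrite("pics/w4.png",im)
E
```

```text
4.15 [ 0.52977999 -0.24948625  0.14363321] -2.1199228303917543 [1.93061031 3.13291293 6.24231396] [ 0.37949477 -0.12244004 -0.03350206] 0.009648701875061023
0.12986375951768647 0.6885096222846661
```

View pics/w4.png

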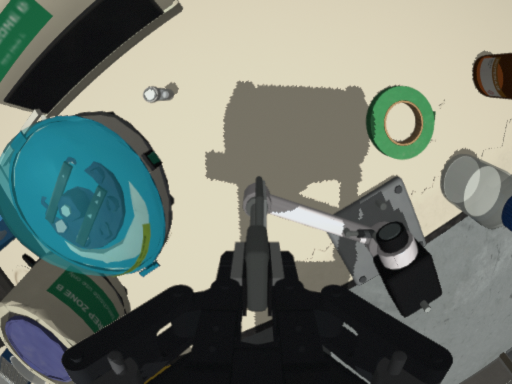

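```bash
python3 - <<'E'
from h import *
arc(.6885,.03,-2.12,-2.46,.1436,10)
E
```

```text
0.14 0.05 0 0.01 -0.05 0.39 0; 0.13 0.06 0 -0 0 0.39 0; 0.13 0.06 0 -0 0 0.39 0; 0.13 0.06 0 -0 0 0.39 0; 0.12 0.07 0 -0 0 0.39 0; 0.13 0.07 0 -0 0 0.39 0; 0.12 0.07 0 -0 0.01 0.39 0; 0.12 0.08 0 -0 -0 0.39 0; 0.11 0.09 0 -0 -0 0.39 0; 0.12 0.08 0 -0 -0 0.39 0
end [ 0.55968576 -0.32814803  0.14365005] [ 9.02776743e-01 -4.30109377e-01  2.57731609e-04 -9.29114300e-05]
```

Request:
send_rows:
  series: "0.14 0.05 0 0 0 0.39 0; 0.13 0.06 0 0 0 0.39 0; 0.13 0.06 0 0 0 0.39 0; 0.13 0.06 0 0 0 0.39 0; 0.12 0.07 0 0 0 0.39 0; 0.13 0.07 0 0 0 0.39 0; 0.12 0.07 0 0 0 0.39 0; 0.12 0.08 0 0 0 0.39 0; 0.11 0.09 0 0 0 0.39 0; 0.12 0.08 0 0 0 0.39 0"

```text
time: 5.45
eef_pos: [0.5593, -0.3291, 0.1437]
orientation: [0.902, -0.431, 0.002, 0.001]
ft_force: [2.6, 0.2, 7.1]
grip_width: 0.0101
```

```bash
python3 - <<'E'
from h import *
import pickle
for i in range(3): top,dt=bot.get_image("top")
s=bot.get_state();print(s["time"],s["eef_pos"],yaw_y(),s["ft_force"],s["wrist_torque"],s["grip_width"])
k=s["eef_pos"][:2]-PV;print(np.hypot(*k),np.arctan2(k[1],k[0]))
im,d=bot.get_image("wrist");cv2.imwrite("pics/w5.png",im);pickle.dump((im,d,s),open("pics/w5.pkl","wb"))
cv2.imwrite("pics/top5z.png",cv2.resize(top[140:245,235:405],None,fx=4.7,fy=4.7,interpolation=cv2.INTER_CUBIC))
E
```

```text
5.6 [ 0.55926273 -0.32960134  0.1436504 ] -2.4610616767784874 [ 2.35974554 -0.96886057  5.81872913] [-0.02764937 -0.29907415 -0.05142042] 0.009989127961704527
0.12978489832829718 0.018482844718829636
```

View pics/w5.png

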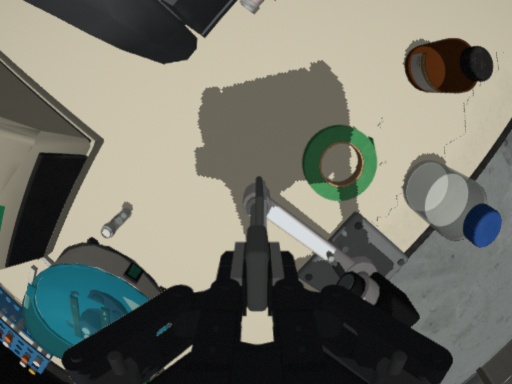

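View pics/top5z.png

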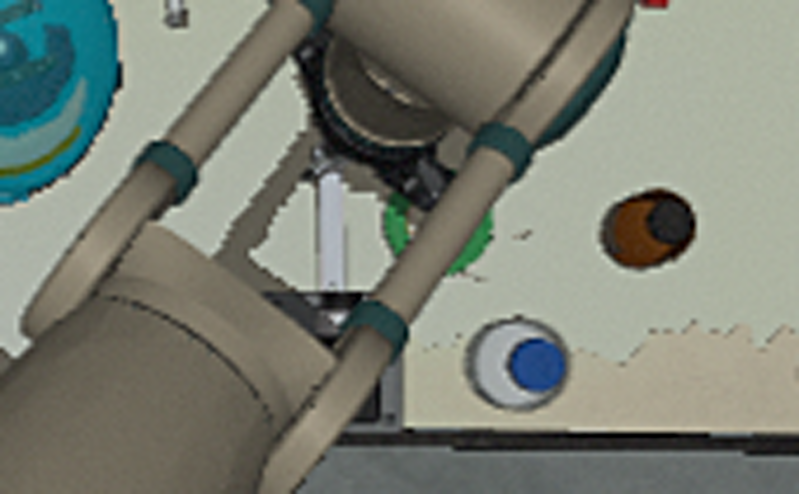

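Request:
send_rows:
  series: "0.016 0.012 0 0 0 0 0; 0.016 0.012 0 0 0 0 0; 0.016 0.012 0 0 0 0 0; 0.016 0.012 0 0 0 0 0; 0 0 0 0 0 0 0; 0 0 0 0 0 0 0; 0 0 0 0 0 0 0; 0 0 0 0 0 0 0; 0 0 0 0 0 0 0; 0 0 0 0 0 0 0"

```text
time: 6.9
eef_pos: [0.5593, -0.3311, 0.1436]
orientation: [0.903, -0.43, 0.001, -0.001]
ft_force: [2.4, 5.2, 7.4]
grip_width: 0.01
```

```bash
python3 - <<'E'
from h import *
import pickle
s=bot.get_state();print(s["time"],s["eef_pos"],yaw_y(),s["ft_force"],s["wrist_torque"],s["grip_width"])
k=s["eef_pos"][:2]-PV;print(np.hypot(*k),np.arctan2(k[1],k[0]))
im,d=bot.get_image("wrist");cv2.imwrite("pics/w6.png",im);pickle.dump((im,d,s),open("pics/w6.pkl","wb"))
cv2.imwrite("pics/w6z.png",cv2.resize(im[20:320,200:512],None,fx=2,fy=2,interpolation=cv2.INTER_CUBIC))
E
```

```text
6.9 [ 0.55930331 -0.33108192  0.14363186] -2.4606864265448194 [2.38628548 5.22821092 7.43751006] [ 0.7655295  -0.31162677 -0.09129747] 0.010034628742439284
0.12980655841036032 0.007072743931890422
```

View pics/w6z.png

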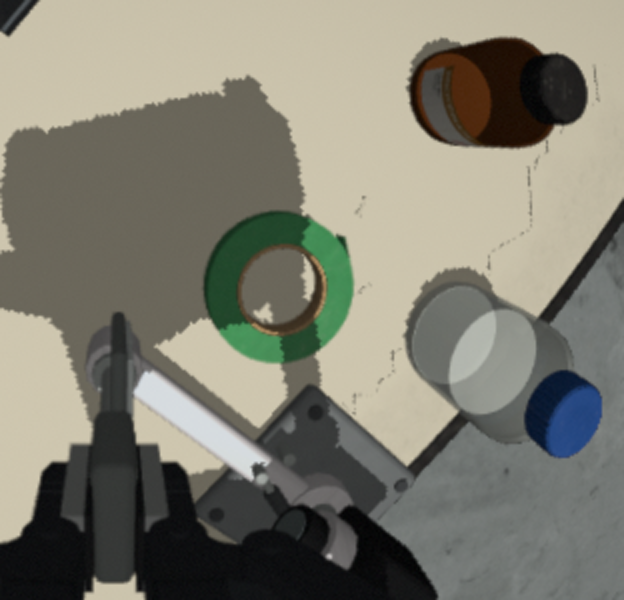

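```bash
python3 - <<'E'
from h import *
import pickle
im,d,s=pickle.load(open("pics/w6.pkl","rb"))
g=lambda a,b:(200+a/2,20+b/2)
for n,p,z in(("ftop",(312,385),.012),("fright",(414,480),.012),("fleft",(195,513),.012),("a1",(150,370),.027),("a2",(250,440),.027),("b1",(135,393),.027),("b2",(235,468),.027),("capS",(562,90),.088),("capB",(570,420),.105)):print(n,wray(g(*p),z,s))
c=bot.calibration("wrist");H=c["hand_eye"];K=c["K"];R=Ro.from_quat(s["orientation"])
v,u=np.mgrid[:384,:512];ax=(u-K[0,2])/K[0,0];ay=(v-K[1,2])/K[1,1];th=np.hypot(ax,ay)
P=np.stack([ax/th*np.tan(th)*d,ay/th*np.tan(th)*d,d],-1)
W=R.apply((P.reshape(-1,3)@H[:3,:3].T+H[:3,3]))+s["eef_pos"];W=W.reshape(384,512,3)
def rep(n,m):
    X=W[m];print(n,m.sum(),np.round(X.mean(0),4),cv2.minAreaRect((X[:,:2]*1000).astype(np.float32)))
x,y,z=W[...,0],W[...,1],W[...,2]
near=(abs(x-.513)<.05)&(abs(y+.525)<.05)
rep("Scap",near&(z>.084)&(z<.095)); 
rep("Sall",near&(z>.012)&(z<.1))
rep("Bcap",(abs(x-.427)<.05)&(abs(y+.44)<.05)&(z>.101)&(z<.11))
rep("arm",(x>.485)&(x<.54)&(abs(y+.33)<.03)&(z>.022)&(z<.032))
m=(x>.46)&(x<.55)&(abs(y+.33)<.03)&(z>.023)&(z<.031)
X=W[m];b=np.round((X[:,0]-.46)/.01).astype(int)
for i in range(10):
    q=X[b==i]
    if len(q)>8: print(i,q[:,0].mean(),q[:,1].min(),q[:,1].max(),np.ptp(q[:,1]),.5*(q[:,1].min()+q[:,1].max()))
# top view cap
t=np.load("pics/top0.npz");Wt=cloud("top",t["d"]);zz=Wt[...,2]
for n,c0,lo,hi in(("S",(.513,-.525),.082,.095),("B",(.427,-.44),.098,.112)):
    mm=(abs(Wt[...,0]-c0[0])<.05)&(abs(Wt[...,1]-c0[1])<.05)&(zz>lo)&(zz<hi);X=Wt[mm];print("top",n,mm.sum(),X.mean(0),X.min(0),X.max(0))
E
```

```text
ftop [ 0.47555999 -0.37614341  0.012     ]
fright [ 0.38685707 -0.37548002  0.012     ]
fleft [ 0.47193952 -0.28886902  0.012     ]
a1 [ 0.54465489 -0.33737818  0.027     ]
a2 [ 0.48732945 -0.34017802  0.027     ]
b1 [ 0.54282512 -0.32526157  0.027     ]
b2 [ 0.48260548 -0.32533776  0.027     ]
capS [ 0.51431831 -0.52441711  0.088     ]
capB [ 0.43047991 -0.44101621  0.105     ]
Scap 763 [ 0.5156 -0.5239  0.0881] ((514.9440307617188, -525.0067138671875), (26.019367218017578, 25.743112564086914), 22.961597442626953)
Sall 3733 [ 0.5216 -0.5161  0.0606] ((517.4158935546875, -521.2918701171875), (38.23530197143555, 45.58978271484375), 55.561439514160156)
Bcap 866 [ 0.4295 -0.4417  0.1044] ((427.2337341308594, -442.27203369140625), (31.520343780517578, 30.614490509033203), 31.23198127746582)
arm 1006 [ 0.5134 -0.3319  0.0261] ((512.4285888671875, -331.20416259765625), (54.98286056518555, 16.87285614013672), 0.9179191589355469)
0 0.46286232006937217 -0.3474298443893171 -0.3238371391910713 0.0235927051982458 -0.3356334917901942
1 0.4694000779108197 -0.34721270278386657 -0.32370949635966656 
[... 411 characters left out ...]
4 0.01614447656600232 -0.3316648966402084
6 0.5202282183319036 -0.3390072609038276 -0.32281252327982063 0.016194737624006972 -0.3309098920918241
7 0.5301237347062516 -0.3384801415760852 -0.3224941625029547 0.015985979073130485 -0.33048715203951995
8 0.5399213649020578 -0.33877058756436745 -0.32313650631660434 0.01563408124776311 -0.3309535469404859
9 0.5467607823579036 -0.3385514103992372 -0.32991269948191715 0.008638710917320047 -0.3342320549405772
top S 67 [ 0.5132942  -0.5216596   0.08793469] [ 0.50144798 -0.53357661  0.08311928] [ 0.52427811 -0.51015442  0.09265236]
top B 108 [ 0.42653701 -0.43829131  0.10351987] [ 0.41068812 -0.45363698  0.09819508] [ 0.44085235 -0.42268473  0.10914226]
```

```bash
python3 - <<'E'
from h import *
import pickle
im,d,s=pickle.load(open("pics/w6.pkl","rb"))
c=bot.calibration("wrist");H=c["hand_eye"];K=c["K"];R=Ro.from_quat(s["orientation"])
v,u=np.mgrid[:384,:512];ax=(u-K[0,2])/K[0,0];ay=(v-K[1,2])/K[1,1];th=np.hypot(ax,ay)
P=np.stack([ax/th*np.tan(th)*d,ay/th*np.tan(th)*d,d],-1)
W=R.apply((P.reshape(-1,3)@H[:3,:3].T+H[:3,3]))+s["eef_pos"];W=W.reshape(384,512,3)
x,y,z=np.moveaxis(W,-1,0)
print(np.round(W[200:320:12,258],3))
# knob front top edge: visible bar between the pads (columns ~ 250..267)
for lo,hi in((.14,.150),(.112,.138),(.085,.1)):
    m=(z>lo)&(z<hi)&(np.hypot(x-s["eef_pos"][0],y-s["eef_pos"][1])<.04)&(u>244)&(u<270)
    X=W[m][:,:2];print(lo,m.sum(),X.mean(0) if len(X) else 0)
    if len(X)>10:
        w,V=np.linalg.eigh(np.cov(X.T));a=np.arctan2(V[1,1],V[0,1])+np.pi/2;print(" x-angle mod pi",a%np.pi,np.sqrt(w))
st=bot.get_state();M=st["eef_pos"][:2];k=yaw_y()+np.pi
for psi in(.005,.02):
  for B in((.5147,-.5247),(.513,-.522)):
    t=k-psi;a=np.pi+psi+2*t;v_=np.array(B)-M;print(psi,B,"turn",t,"lat mm",1000*(-np.sin(a)*v_[0]+np.cos(a)*v_[1]))
print(st["qvel"],st["ft_force"])
E
```

```text
[[ 0.574 -0.351  0.096]
 [ 0.57  -0.345  0.096]
 [ 0.564 -0.339  0.095]
 [ 0.569 -0.345  0.128]
 [ 0.57  -0.345  0.141]
 [ 0.568 -0.343  0.146]
 [ 0.563 -0.337  0.146]
 [ 0.559 -0.332  0.146]
 [ 0.554 -0.326  0.146]
 [ 0.549 -0.32   0.146]]
0.14 1387 [ 0.5609037  -0.33354724]
 x-angle mod pi 0.6917259036204602 [0.00300615 0.01043277]
0.112 452 [ 0.56936427 -0.34392843]
 x-angle mod pi 2.0719660539931173 [0.0014239  0.00352085]
0.085 386 [ 0.56906665 -0.34667124]
 x-angle mod pi 0.7230556406801072 [0.002064   0.00601277]
0.005 (0.5147, -0.5247) turn 0.6758805564753158 lat mm -2.4374242520956573
0.005 (0.513, -0.522) turn 0.6758805564753158 lat mm -4.67212610892187
0.02 (0.5147, -0.5247) turn 0.6608805564753157 lat mm 0.543259220547869
0.02 (0.513, -0.522) turn 0.6608805564753157 lat mm -1.7253494966428389
[-7.60933700e-05  2.51268426e-05  6.92166610e-04 -8.05025939e-04
 -1.46725664e-03  2.61218532e-04] [3.1271079  5.44077452 8.11183697]
```

Request:
send_rows:
  series: "0 0 0 0 0 0.1 0; 0 0 0 0 0 0 0; 0 0 0 0 0 0 0; 0 0 0 0 0 0 0; 0 0 0 0 0 0 0; 0 0 0 0 0 0 0; 0 0 0 0 0 0 0; 0 0 0 0 0 0 0; 0 0 0 0 0 0 0; 0 0 0 0 0 0 0"

```text
time: 8.2
eef_pos: [0.5593, -0.331, 0.1436]
orientation: [0.901, -0.434, 0.001, -0.001]
ft_force: [2.0, 5.9, 7.3]
grip_width: 0.0097
```

```bash
python3 - <<'E'
from h import *
s=bot.get_state();print(s["time"],s["eef_pos"],yaw_y()+np.pi,s["ft_force"],s["grip_width"],np.abs(s["qvel"]).max())
M=s["eef_pos"][:2];k=yaw_y()+np.pi
for psi in(.005,.02):
    a=np.pi-psi+2*k;v=np.array([.514,-.5235])-M;print(1000*(-np.sin(a)*v[0]+np.cos(a)*v[1]))
E
```

```text
8.2 [ 0.55928911 -0.33104462  0.14360708] 0.6721714827357923 [2.03175367 5.87482994 7.34498768] 0.00973200499784925 0.0022556185017915814
0.06636235652416472
3.031928932919918
```

```bash
python3 -c "
from bench import bot
print(bot.sign_off())"
```

```text
the job is handed in; nothing more can be done
None
```

I swung the mirror arm round to its end stop by its knob, turned the mirror towards the small bottle (the amber one with the dark cap), and handed the job in at 8.2 s still gripping the knob. `sign_off` gave no verdict, so what follows rests on my own checks.

- **Seating:** The knob sat 130 mm from the pivot. A further 5 mm of commanded push moved it only about 1.5 mm and raised the wrist force by about 6 N, which fits contact with the stop. The arm's measured direction matched the rig's +x to about 0.01 rad.
- **Aim:** The mirror is turned about 0.66 rad. From the measured positions, the reflected line of sight passes 0 to 3 mm from the bottle's axis, against the 20 mm allowed. I did not check this through the bench camera's own view.
- **Hold:** The gripper is closed on the knob at 9.7 mm, the joints are still (under 0.003 rad/s), and the wrist force is under 10 N.
- **Other things:** Nothing suggests the mirror plate was touched. The bottles read the same place to within 2–3 mm before and after the swing. I did not re-measure the tape, timer or beaker, but the arm and gripper stayed well above them.
- **Where checks disagreed:** The top and wrist cameras put the bottle 2–3 mm apart, and the rig's heading varied by about 0.02 rad between measurements. A depth check of the knob's angle differed from the tool's angle by 0.01 rad, about 4 mm at the bottle, so I corrected the turn by half a degree. The worst combined error is still under about 10 mm.

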